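# Find the buffer that is still soft and refit it in the power supply

### The arm

A 7-joint arm with a two-finger parallel gripper is mounted at the origin on the work surface. World frame = base frame: x ahead of the robot, y to its left, z up, the work surface at z = 0. Lengths are in m, angles in rad, forces in N, time in s.
With the tool pointing down it reaches from about 0.425 to 0.875 m from the base axis. Payload 4.7 kg.
Tool frame: the origin (TCP) lies on the centre line of the jaws, within the pads' length; the fingertips stand 14 mm ahead of it and the grasp point (between the pads) lies 5 mm behind it; z points along the fingers, x is the direction in which the jaws open and shut, and the axes are right-handed (so a half turn about z gives the same grasp; the last joint's range is limited). The gripper opens to 87 mm and grips with 3 to 60 N. Pads are 19 mm wide; open, the fingers measure 117 mm over their backs; the gripper's body (75 mm by 190 mm) begins 51 mm behind the grasp point.
Start: joints at [1.196, 0.321, -0.07, 1.45, 0.023, 1.371, -0.057], TCP at [0.246, -0.602, 0.237] pointing down, gripper open.
Joint ranges: [-2.86, 2.86], [-0.3, 2.09], [-1.38, 1.24], [0.06, 2.45], [-1.56, 4.7], [0.09, 2.05], [-2.69, 2.69]. Speed limits (rad/s): [2.57, 2.57, 3.14, 3.14, 3.14, 3.14, 3.14].

### API

Orientations are given as a rotation vector (axis times angle).
In Python, from bench import ctrl gives the robot as it stands.
- The arm moves only by the tool drive_tool, never from a script. Its argument "rows" is a list that holds one entry, the list of rows, each a list of 5 numbers: the shift along the tool's x, y, z scaled (see below), then the turn about the tool's z scaled (see below), then the closure in counts, from 0 (fully open) to 255 (shut). In form: [[[dx, dy, dz, spin, jaw], ...]]. A call has 1 to 20 rows; each row is the pose to reach, as a shift and turn from the pose commanded when the call began, along the tool's axes at that moment, turning the shorter way round; what a row does not reach only later rows make up. The controller multiplies each number of a shift by 300 mm and each number of a turn by pi rad. A row lasts 1/8 s, in which the tool goes at most 62.5 mm and 10.7 degrees, less where a joint would pass 70% of its speed; a pose out of reach is approached as far as the arm can. A call with a number of a shift or a turn outside -1 to 1 is refused whole. A call with a gripper value outside its range is refused whole. The fingers move at their own pace and stop on an object; "grip_force" is the grip in N (left out, the last holds). Time passes only in rows, so rows that repeat a pose let the fingers close. It gives the time, the measured TCP pose, the force and the opening at its end, in the units of the state.
- ctrl.get_state(): the state, without advancing time (a new reading comes with each control period).
- ctrl.get_image(name): name is "scene" or "top"; returns a dict with "img" (400x640x3 uint8, blue, green, red), "camera_matrix" (3x3 intrinsics, pixels), "k1" (the pictures are not rectified: a ray, as slopes to the right and down, at radius r is drawn at 1 + k1 r^2 times it, then the intrinsics apply), "R" (3x3) and "t" (3): a world point X has camera coordinates R X + t. Camera axes: x right, y down, z forward; pixel columns grow to the right and rows downward; lengths in m; the calibration is good to about 2 mm. A picture is of the moment at which its call begins. There is no depth.
- ctrl.close_job(): hands the job in, once; it reports no verdict.
The state is a dict: "time": time; "joint_positions": joint angles; "qd": joint speeds; "joint_torque": joint torques, N m; "position": TCP position; "tool_rot": TCP orientation; "ft_force": force on the tool from outside, world axes, zero at the start; "torque": the same for the moment, N m; "grip_width": opening from 0.0 (shut) to 1.0 (fully open).
Only numpy, scipy, OpenCV 4.12 (cv2) and the standard library are available. Lean on these libraries where they do the work, as an engineer would, in place of code of your own. Each camera call takes 0.05 s, during which the arm holds its last target.

### The job

One of the two rubber buffers that hold the transformer in this opened power supply is missing, and of the three used ones in the grey parts tray only one is still soft. Find it by pinching the buffers gently across their steel plates, squeeze it in between the two low lips at the empty place until it stands fully down on the chassis like its neighbour, and let go. Put the two hardened ones in the black scrap tray; do not force a hardened one between the lips, and leave the other things on the bench alone.

Things in the scene. Friction and masses are not known exactly. Their poses are not given: they have to be found in the camera images.
- parts_tray: Grey plastic tray, 154 x 74 mm, fixed; origin at the middle of its underside. Three bays in a row along its x, pitch 50 mm; walls and dividers 12 mm high, 4 mm thick; floor 4 mm thick. In each bay stands one used buffer, ready to be pinched along the tray's y. Which bay holds the soft one differs every time and cannot be seen.
- bay_1 (a point): Middle of a buffer standing centred in the first bay (-x end), 24 mm above the bench; the real buffer is up to 4 mm off either way and turned up to 0.05 rad. Buffer: black rubber block bonded between two upright steel plates, each 26 mm wide (x), 40 mm high, 3 mm thick; 34 mm over the plates (y), about 70 g. All three look alike. Axes as the tray.
- bay_2 (a point): The same for the middle bay. Firmness: the soft buffer gives about 1 mm for every 3 N of pinch across its plates, up to 8 mm, stays in line and springs back when let go; a hardened one gives less than 1 mm. Axes as the tray.
- bay_3 (a point): The same for the third bay (+x end). A pinch of 20 to 30 N is plenty for feeling and carrying any buffer; more than 45 N tears the rubber off its plate. Axes as the tray.
- chassis: Opened power supply, fixed: aluminium plate 3 mm thick, origin under the transformer's middle. Transformer 52 mm high, reaching 27 mm from the origin along y and 35 mm along x. Lips for the buffers either side of it along y; the +y place is already filled (its buffer is fixed), the -y one empty. Circuit board from x = 57 mm on, parts up to 36 mm high.
- seat (a point): The empty place: point on the chassis floor, 3 mm above the bench, midway between two low sheet-metal lips, 92 mm from the origin of the chassis along its -y. Lips 42 mm long along x, 31 mm apart inside along y, 10 mm above the floor, upper 4 mm flared outwards. A buffer goes in pinched to under 31 mm and springs out against them; its middle is then 20 mm above this point.
- scrap_tray_in (a point): Middle of the inner floor, 4 mm above the bench, of the black scrap tray (165 x 165 mm outside, 157 mm inside, walls 24 mm high, fixed). x and y run along its sides. It takes both hardened buffers side by side, for instance 35 mm either side of the middle.
- screwdriver_c (a point): Bystander: a screwdriver 180 mm long lying on the bench beyond the chassis; point near its middle. To be left alone.
- flux_bottle_c (a point): Bystander: a small bottle, 34 mm across and 75 mm high, its middle. To be left alone.
- solder_reel_c (a point): Bystander: a metal reel, 54 mm across and 40 mm high, its middle. To be left alone.
Not all that is in view belongs to the job. Of the things shaped like the part that bears scrap_tray_in, the black one is meant.

How it is judged:
By the outcome, as a careful person would: the job done as asked, in the order asked, and still so for the second after the job is handed in, with the robot touching nothing.
It also fails if it takes over 72 s, if anything falls off the work surface, if the arm or the gripper's body presses on something with over 40 N, if the wrist force passes 120 N, or if a joint passes its speed limit or range.

## Working session

There is one attempt and no reset: what is moved stays moved. The work goes in short steps, Python scripts to look and compute and a tool call to move; the robot and the scene stay as the last step left them, time stands still between calls to the robot, and variables do not carry over. Pictures are saved under pics/ and viewed, and the job is handed in when it is done.

Besides the shell and the picture viewer there is one more tool, called by a JSON object that holds its "api" and its "payload", one argument or row to a line. drive_tool: Moves the arm, as the interface text tells. Its arguments: {"type":"object","properties":{"rows":{"type":"array"},"grip_force":{"type":"number"}},"required":["rows"]}

```bash
mkdir -p pics; ls; python3 - <<'E'
from bench import ctrl
import cv2,json,numpy as np
s=ctrl.get_state();print({k:np.round(v,4).tolist() for k,v in s.items()})
for n in("scene","top"):
    d=ctrl.get_image(n);cv2.imwrite(f"pics/{n}0.png",d["img"])
    json.dump({k:np.array(d[k]).tolist() for k in("camera_matrix","k1","R","t")},open(f"{n}.json","w"));print({k:np.array(d[k]).round(3).tolist() for k in("camera_matrix","k1","R","t")})
E
```

```text
pics
{'time': 0.0, 'joint_positions': [1.1961, 0.3218, -0.0701, 1.4517, 0.0226, 1.3708, -0.0569], 'qd': [-0.0018, 0.0008, -0.0003, -0.0002, -0.0012, -0.0007, -0.0004], 'joint_torque': [-0.0008, -49.1292, -0.4047, -31.253, -0.0641, 0.0437, 0.0002], 'position': [0.2461, -0.601, 0.2355], 'tool_rot': [-2.6079, 1.75, 0.0026], 'ft_force': [-0.0515, 0.8406, 0.1435], 'torque': [0.0081, -0.0333, -0.04], 'grip_width': 0.9974}
{'camera_matrix': [[478.657, 0.0, 315.602], [0.0, 478.657, 205.646], [0.0, 0.0, 1.0]], 'k1': -0.112, 'R': [[-0.231, 0.973, -0.017], [0.667, 0.145, -0.731], [-0.709, -0.18, -0.682]], 't': [0.219, -0.304, 1.566]}
{'camera_matrix': [[412.462, 0.0, 318.815], [0.0, 412.462, 200.18], [0.0, 0.0, 1.0]], 'k1': -0.057, 'R': [[-0.009, -1.0, 0.019], [-0.983, 0.006, -0.186], [0.186, -0.021, -0.982]], 't': [-0.118, 0.501, 1.155]}
```

View pics/scene0.png

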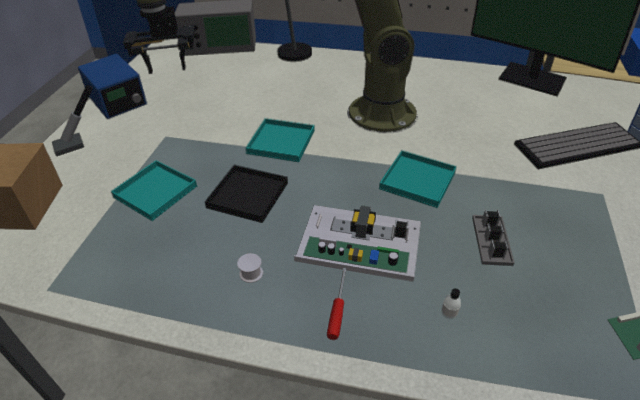

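View pics/top0.png

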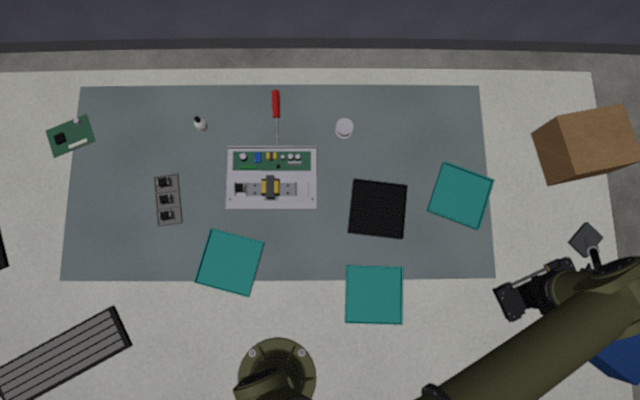

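Scene picture: grey tray with three black blocks at (493,240), chassis (360,242), black tray (247,192), three teal trays as decoys. Top picture: the same at (168,199), (271,178) and (378,208). Next I'll enlarge crops of these.

```bash
cat > h.py <<'E'
import numpy as np,json,cv2
C={n:{k:np.array(v) for k,v in json.load(open(f"{n}.json")).items()} for n in("scene","top")}
def dist(c): return np.array([float(c["k1"]),0,0,0])
def px2w(n,u,v,z):
    c=C[n];p=cv2.undistortPointsIter(np.array([[[u,v]]],float),c["camera_matrix"],dist(c),None,None,(3,50,1e-10))[0,0]
    d=c["R"].T@np.array([p[0],p[1],1]);o=-c["R"].T@c["t"]
    return o+d*(z-o[2])/d[2]
def w2px(n,X):
    c=C[n];return cv2.projectPoints(np.array(X,float).reshape(-1,1,3),cv2.Rodrigues(c["R"])[0],c["t"],c["camera_matrix"],dist(c))[0][:,0]
def crop(img,x0,y0,x1,y1,f,name):
    o=cv2.resize(img[y0:y1,x0:x1],None,fx=f,fy=f,interpolation=cv2.INTER_CUBIC)
    step=10
    for x in range(-(-x0//step)*step,x1,step): cv2.putText(o,str(x),((x-x0)*f,8),0,.3,(0,255,255),1);cv2.line(o,((x-x0)*f,9),((x-x0)*f,14),(0,255,255),1)
    for y in range(-(-y0//step)*step,y1,step): cv2.putText(o,str(y),(0,(y-y0)*f),0,.3,(0,255,255),1)
    cv2.imwrite(name,o)
E
python3 - <<'E'
from h import *
t=cv2.imread("pics/top0.png");s=cv2.imread("pics/scene0.png")
crop(t,145,165,195,235,8,"pics/t_tray.png");crop(t,215,135,325,215,7,"pics/t_ch.png")
crop(s,465,195,525,275,7,"pics/s_tray.png");crop(s,290,195,430,285,5,"pics/s_ch.png")
E
```

```text
(no output)
```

View pics/t_tray.png

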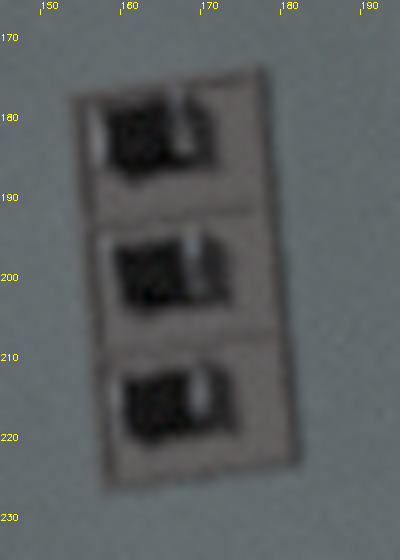

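View pics/t_ch.png

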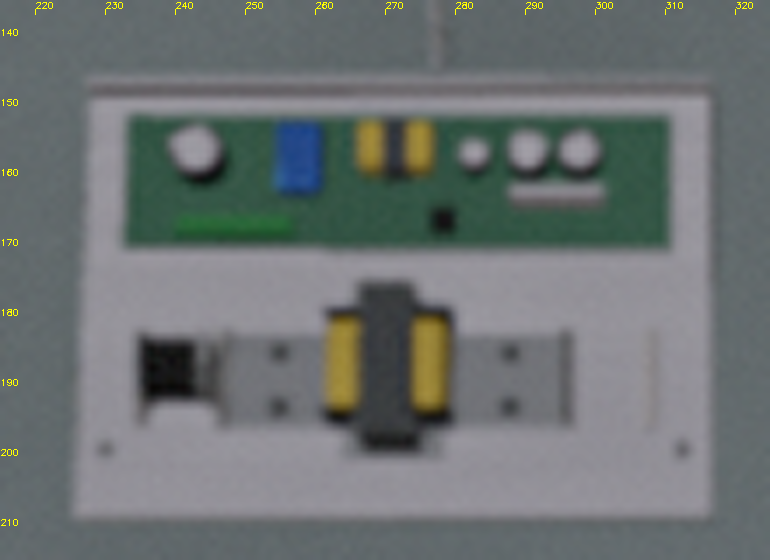

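View pics/s_tray.png

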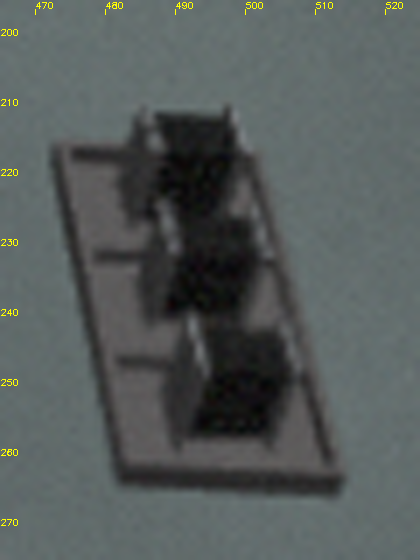

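View pics/s_ch.png

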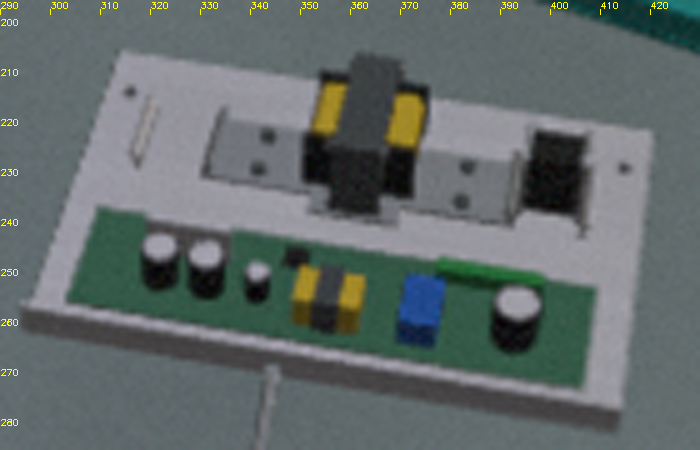

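```bash
python3 - <<'E'
from h import *
P=lambda n,l,z:[print(n,p,px2w(n,*p,z).round(4)) for p in l]
print("tray rim top/scene z=.012");P("top",[(154,177.2),(177.8,173.8),(181.8,222.8),(158.2,226.2)],.012)
P("scene",[(472.5,216.5),(500.5,217),(513,262.5),(482,262.5)],.012)
print("black");P("top",[(355,179.5),(407.5,184),(403.5,238.5),(348.5,233.5)],.024)
print("ch plate");P("top",[(225.5,209.3),(316,209.3),(316,149),(228,148.5)],.003)
P("scene",[(314,205.5),(420,221.5)],.003)
print("lips z=.013");P("top",[(296,183),(296,196),(307.3,183),(307.3,197),(246.5,183),(246.5,196),(235,183),(235,196)],.013)
P("scene",[(333,217.5),(330,230.5),(320,214.5),(316.5,227.5)],.013)
E
```

```text
tray rim top/scene z=.012
top (154, 177.2) [0.5804 0.3778 0.012 ]
top (177.8, 173.8) [0.5905 0.3054 0.012 ]
top (181.8, 222.8) [0.4403 0.2853 0.012 ]
top (158.2, 226.2) [0.4304 0.3555 0.012 ]
scene (472.5, 216.5) [0.4478 0.2872 0.012 ]
scene (500.5, 217) [0.4345 0.3575 0.012 ]
scene (513, 262.5) [0.5827 0.38   0.012 ]
scene (482, 262.5) [0.5975 0.3088 0.012 ]
black
top (355, 179.5) [ 0.5669 -0.2322  0.024 ]
top (407.5, 184) [ 0.5524 -0.3909  0.024 ]
top (403.5, 238.5) [ 0.388 -0.371  0.024]
top (348.5, 233.5) [ 0.4041 -0.2089  0.024 ]
ch plate
top (225.5, 209.3) [0.4818 0.1581 0.003 ]
top (316, 209.3) [ 0.4802 -0.1144  0.003 ]
top (316, 149) [ 0.6698 -0.1159  0.003 ]
top (228, 148.5) [0.6727 0.1568 0.003 ]
scene (314, 205.5) [ 0.4839 -0.1142  0.003 ]
scene (420, 221.5) [0.4845 0.1589 0.003 ]
lips z=.013
top (296, 183) [ 0.5595 -0.0544  0.013 ]
top (296, 196) [ 0.5194 -0.0544  0.013 ]
top (307.3, 183) [ 0.5593 -0.0885  0.013 ]
top (307.3, 197) [ 0.5162 -0.0884  0.013 ]
top (246.5, 183) [0.5603 0.0951 0.013 ]
top (246.5, 196) [0.5202 0.0942 0.013 ]
top (235, 183) [0.5605 0.1299 0.013 ]
top (235, 196) [0.5204 0.1288 0.013 ]
scene (333, 217.5) [ 0.5269 -0.0549  0.013 ]
scene (330, 230.5) [ 0.5726 -0.0528  0.013 ]
scene (320, 214.5) [ 0.5234 -0.089   0.013 ]
scene (316.5, 227.5) [ 0.5697 -0.0871  0.013 ]
```

```bash
python3 - <<'E'
from h import *
from scipy.spatial.transform import Rotation as Rn
print(Rn.from_rotvec([-2.6079,1.75,.0026]).as_matrix().round(3))
cx,cy,yaw=.513,.332,.144
R=np.array([[np.cos(yaw),-np.sin(yaw)],[np.sin(yaw),np.cos(yaw)]])
for n,b,f in(("top",(145,165,195,235),8),("scene",(465,195,525,275),7)):
    im=cv2.imread(f"pics/{n}0.png");o=cv2.resize(im[b[1]:b[3],b[0]:b[2]],None,fx=f,fy=f,interpolation=cv2.INTER_CUBIC);o=cv2.convertScaleAbs(o,alpha=1.6,beta=20)
    def poly(pts,col):
        q=(w2px(n,pts)-[b[0],b[1]]+.5)*f;cv2.polylines(o,[q.astype(int)],True,col,1)
    def rect(x,y,hx,hy,z): return [np.r_[[cx,cy]+R@[x+sx*hx,y+sy*hy],z] for sx,sy in((-1,-1),(1,-1),(1,1),(-1,1))]
    poly(rect(0,0,.077,.037,.012),(0,255,0))
    for k in(-.05,0,.05):
        poly(rect(k,0,.013,.017,.044),(0,0,255));poly(rect(k,0,.013,.017,.004),(255,0,0))
    cv2.imwrite(f"pics/m_{n}.png",o)
E
```

```text
[[ 0.379 -0.925 -0.001]
 [-0.925 -0.379  0.002]
 [-0.002  0.    -1.   ]]
```

View pics/m_top.png

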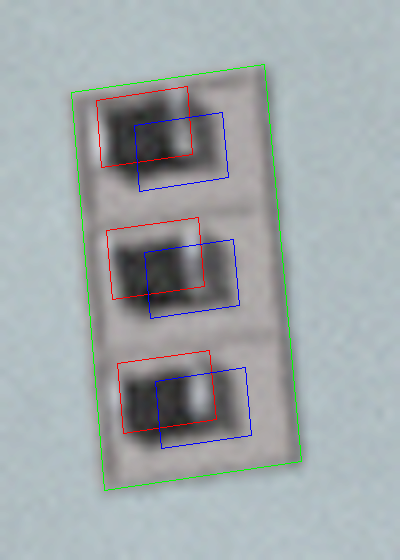

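View pics/m_scene.png

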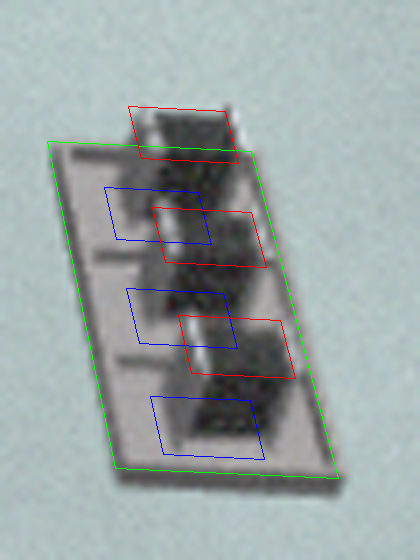

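```bash
cat > m.py <<'E'
import numpy as np,sys
from scipy.spatial.transform import Rotation as Rn
from bench import ctrl
# usage: m.py x y z ang(deg of tool x in world)
def go(*targets):
    s=ctrl.get_state();R=Rn.from_rotvec(s["tool_rot"]).as_matrix();p=np.array(s["position"])
    a=np.degrees(np.arctan2(R[1,0],R[0,0]))
    print("t",round(s["time"],2),"p",p.round(4),"ang",round(a,2),"tilt",R[:2,2].round(4),"w",round(s["grip_width"]*87,2),"F",np.round(s["ft_force"],1))
    for x,y,z,ang in targets:
        d=R.T@(np.array([x,y,z])-p); sp=-((ang-a+180)%360-180)/180
        print((x,y,z,ang),"->",(d/.3).round(4).tolist(),round(sp,4),"mm",round(np.linalg.norm(d)*1000))
E
python3 -c "
from m import *
go((.5,-.35,.2,-81.75))"
```

```text
t 0.1 p [ 0.2462 -0.6011  0.2356] ang -67.72 tilt [-0.0007  0.0016] w 86.98 F [-0.8 -0.3 -0.5]
(0.5, -0.35, 0.2, -81.75) -> [-0.4535, -1.1002, 0.1192] 0.0779 mm 359
```

Could be confused with the target, in top-picture pixels:
- **Buffers:** the loose ones are in the grey tray at (162,183), (163,200) and (165,216). The one at (241,190) is the fixed neighbour, so I leave it.
- **Seat:** the empty lips at (302,190), on the chassis -y side.
- **Scrap tray:** the black one at (378,208). The teal ones at (460,195), (374,294) and (230,262) are decoys.

The enlarged crops confirm the buffers and the seat.

{"api": "drive_tool", "payload": {
  "rows": [
    [[-0.4, -0.97, 0.1, 0.078, 0], [-0.4, -0.97, 0.1, 0.078, 0], [-0.4, -0.97, 0.1, 0.078, 0], [-0.4, -0.97, 0.1, 0.078, 0], [-0.4, -0.97, 0.1, 0.078, 0], [-0.4, -0.97, 0.1, 0.078, 0]]
  ],
  "grip_force": 20
}}

```text
time: 0.85
position: [0.4746, -0.3736, 0.2056]
tool_rot: [-2.383, 2.041, 0.003]
ft_force: [-1.2, -0.4, -0.1]
grip_width: 1.004
```

```bash
python3 -c "
from m import *
go((.56,-.1,.2,-81.75),(.513,.332,.15,-81.75))"
```

```text
t 0.85 p [ 0.4746 -0.3736  0.2056] ang -81.16 tilt [0.0009 0.0038] w 87.39 F [-1.2 -0.4 -0.1]
(0.56, -0.1, 0.2, -81.75) -> [-0.8574, -0.4215, 0.0225] 0.0033 mm 287
(0.513, 0.332, 0.15, -81.75) -> [-2.3038, -0.4877, 0.1944] 0.0033 mm 709
```

{"api": "drive_tool", "payload": {
  "rows": [
    [[-0.98, -0.3, 0.0, 0.0, 0], [-0.98, -0.3, 0.0, 0.0, 0], [-0.98, -0.3, 0.0, 0.0, 0], [-0.98, -0.3, 0.0, 0.0, 0], [-0.98, -0.3, 0.0, 0.0, 0], [-0.98, -0.3, 0.0, 0.0, 0]]
  ]
}}

```text
time: 1.6
position: [0.5175, -0.071, 0.2067]
tool_rot: [-2.383, 2.045, 0.001]
ft_force: [-0.3, -0.8, -0.2]
grip_width: 1.003
```

```bash
python3 -c "
from m import *
go((.513,.332,.15,-81.75))"
```

```text
t 1.6 p [ 0.5175 -0.071   0.2067] ang -81.27 tilt [0.0004 0.0014] w 87.23 F [-0.3 -0.8 -0.2]
(0.513, 0.332, 0.15, -81.75) -> [-1.3298, -0.1892, 0.191] 0.0027 mm 407
```

{"api": "drive_tool", "payload": {
  "rows": [
    [[-0.9, -0.15, 0.0, 0.003, 0], [-0.9, -0.15, 0.0, 0.003, 0], [-0.9, -0.15, 0.0, 0.003, 0], [-0.9, -0.15, 0.0, 0.003, 0], [-0.9, -0.15, 0.0, 0.003, 0], [-0.9, -0.15, 0.0, 0.003, 0]]
  ]
}}

```text
time: 2.35
position: [0.5228, 0.1981, 0.2061]
tool_rot: [2.368, -2.064, -0.001]
ft_force: [0.0, -1.0, -0.1]
grip_width: 1.002
```

```bash
python3 -c "
from m import *
go((.513,.332,.1,-81.75),(.513,.332,.033,-81.75))"
```

```text
t 2.35 p [0.5228 0.1981 0.2061] ang -82.16 tilt [-0.0008  0.0001] w 87.22 F [ 0.  -1.  -0.1]
(0.513, 0.332, 0.1, -81.75) -> [-0.4467, -0.0287, 0.3538] -0.0023 mm 171
(0.513, 0.332, 0.033, -81.75) -> [-0.4466, -0.0288, 0.5772] -0.0023 mm 219
```

{"api": "drive_tool", "payload": {
  "rows": [
    [[-0.445, -0.029, 0.1, -0.002, 0], [-0.445, -0.029, 0.35, -0.002, 0], [-0.445, -0.029, 0.35, -0.002, 0], [-0.445, -0.029, 0.35, -0.002, 0], [-0.445, -0.029, 0.35, -0.002, 0]]
  ]
}}

```text
time: 2.98
position: [0.5155, 0.328, 0.1018]
tool_rot: [2.368, -2.063, 0.003]
ft_force: [0.8, -0.3, 1.1]
grip_width: 1.0
```

```bash
python3 -c "
from m import *
go((.513,.332,.033,-81.75))
from h import *
for n,b,f in(('top',(140,160,230,240),8),('scene',(450,140,570,280),4)):
    im=ctrl.get_image(n)['img'];crop(im,b[0],b[1],b[2],b[3],f,f'pics/h1_{n}.png')
"
```

```text
t 2.98 p [0.5155 0.328  0.1018] ang -82.13 tilt [ 0.0008 -0.0018] w 86.96 F [ 0.8 -0.3  1.1]
(0.513, 0.332, 0.033, -81.75) -> [-0.0147, 0.0067, 0.2292] -0.0021 mm 69
```

View pics/h1_top.png

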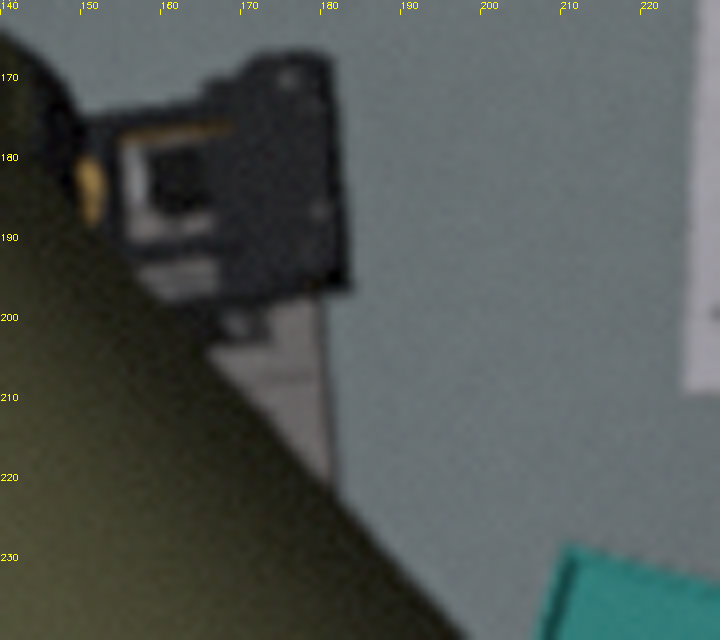

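View pics/h1_scene.png

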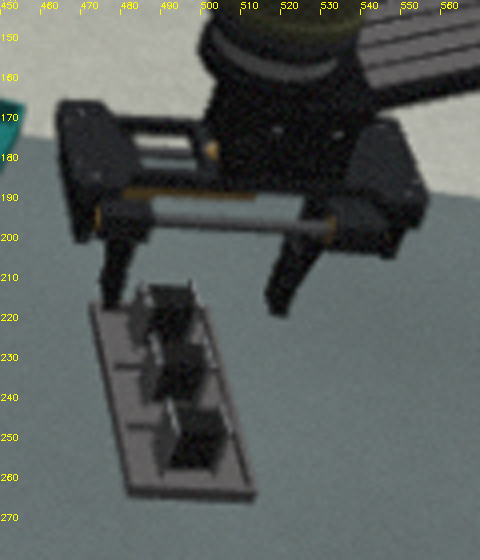

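The scene picture shows the jaws straddling the tray, fingertips at (476,217) and (517,217). Both are clear of the middle buffer. Now I go down and pinch bay 2 at 20 N.

{"api": "drive_tool", "payload": {
  "rows": [
    [[-0.015, 0.007, 0.1, 0.0, 0], [-0.015, 0.007, 0.225, 0.0, 0], [-0.015, 0.007, 0.225, 0.0, 0], [-0.015, 0.007, 0.225, 0.0, 160], [-0.015, 0.007, 0.225, 0.0, 255], [-0.015, 0.007, 0.225, 0.0, 255], [-0.015, 0.007, 0.225, 0.0, 255], [-0.015, 0.007, 0.225, 0.0, 255], [-0.015, 0.007, 0.225, 0.0, 255]]
  ],
  "grip_force": 20
}}

```text
time: 4.2
position: [0.511, 0.3349, 0.034]
tool_rot: [2.372, -2.06, 0.0]
ft_force: [0.1, -0.8, 0.6]
grip_width: 0.402
```

```bash
python3 -c "
from m import *
go((.513,.332,.033,-81.75))
"
```

```text
t 4.2 p [0.511  0.3349 0.034 ] ang -81.94 tilt [-0.0001 -0.0003] w 34.94 F [ 0.1 -0.8  0.6]
(0.513, 0.332, 0.033, -81.75) -> [0.0107, -0.0054, 0.0032] -0.001 mm 4
```

{"api": "drive_tool", "payload": {
  "rows": [
    [[0, 0, 0, 0, 255], [0, 0, 0, 0, 255], [0, 0, 0, 0, 255]]
  ]
}}

```text
time: 4.58
position: [0.511, 0.3348, 0.0339]
tool_rot: [2.372, -2.06, 0.0]
ft_force: [-0.1, -0.1, 0.3]
grip_width: 0.383
```

{"api": "drive_tool", "payload": {
  "rows": [
    [[0, 0, 0, 0, 255], [0, 0, 0, 0, 255], [0, 0, 0, 0, 255], [0, 0, 0, 0, 255]]
  ]
}}

```text
time: 5.08
position: [0.511, 0.3349, 0.034]
tool_rot: [2.372, -2.06, 0.0]
ft_force: [-0.7, -1.4, 0.8]
grip_width: 0.378
```

Bay 2 settles at about 33 mm, so it is hardened. The open jaws clear the neighbouring buffers, so I slide along the tray to the +x bay.

{"api": "drive_tool", "payload": {
  "rows": [
    [[0, 0, 0, 0, 0], [0, 0, 0, 0, 0], [0, 0, 0, 0, 0], [0, 0, 0, 0, 0], [0.005, -0.17, 0, 0, 0], [0.005, -0.17, 0, 0, 0], [0.005, -0.17, 0, 0, 150], [0.005, -0.17, 0, 0, 255], [0.005, -0.17, 0, 0, 255], [0.005, -0.17, 0, 0, 255], [0.005, -0.17, 0, 0, 255], [0.005, -0.17, 0, 0, 255], [0.005, -0.17, 0, 0, 255], [0.005, -0.17, 0, 0, 255]]
  ],
  "grip_force": 20
}}

```text
time: 6.82
position: [0.5618, 0.3407, 0.0341]
tool_rot: [-2.372, 2.06, -0.0]
ft_force: [-0.5, 0.3, 0.7]
grip_width: 0.309
```

```bash
python3 -c "
from m import *
go((.513,.332,.033,-81.75))
from h import *
for n,b,f in(('scene',(450,140,570,280),4),):
    im=ctrl.get_image(n)['img'];crop(im,b[0],b[1],b[2],b[3],f,f'pics/h2_{n}.png')
"
```

```text
t 6.83 p [0.5618 0.3407 0.0341] ang -81.94 tilt [ 0.0001 -0.0001] w 26.89 F [-0.5  0.3  0.7]
(0.513, 0.332, 0.033, -81.75) -> [0.0058, 0.165, 0.0036] -0.0011 mm 50
```

View pics/h2_scene.png

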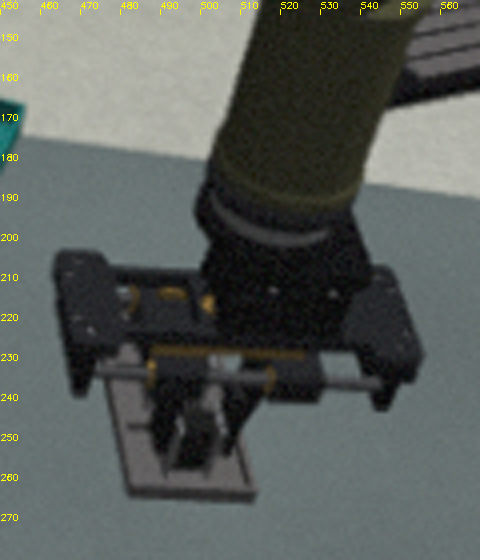

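Bay 3 settles at 26.9 mm under 20 N, so it is the soft one, and I don't need to pinch bay 1. I raise the grip to 25 N and lift.

{"api": "drive_tool", "payload": {
  "rows": [
    [[0, 0, 0, 0, 255], [0, 0, 0, 0, 255], [0, 0, -0.1, 0, 255], [0, 0, -0.25, 0, 255], [0, 0, -0.4, 0, 255], [-0.0, 0, -0.4, 0, 255], [0, 0, -0.4, 0, 255]]
  ],
  "grip_force": 25
}}

```text
time: 7.75
position: [0.5613, 0.3401, 0.1531]
tool_rot: [2.371, -2.059, -0.0]
ft_force: [-0.1, 0.7, -2.1]
grip_width: 0.291
```

```bash
python3 -c "
from m import *
go((.541,-.071,.15,-89.8))
"
```

```text
t 7.75 p [0.5613 0.3401 0.1531] ang -81.95 tilt [-0.001  -0.0011] w 25.36 F [-0.1  0.7 -2.1]
(0.541, -0.071, 0.15, -89.8) -> [1.3474, 0.2589, 0.0119] 0.0436 mm 412
```

Lifted, at about 25.4 mm across. Next, over the seat in two moves.

{"api": "drive_tool", "payload": {
  "rows": [
    [[0.1, 0.02, 0, 0.02, 255], [0.25, 0.05, 0, 0.044, 255], [0.4, 0.08, 0, 0.044, 255], [0.55, 0.11, 0, 0.044, 255], [0.7, 0.135, 0, 0.044, 255], [0.85, 0.16, 0, 0.044, 255], [0.95, 0.185, 0, 0.044, 255], [0.95, 0.185, 0, 0.044, 255]]
  ]
}}

```text
time: 8.75
position: [0.5454, 0.0467, 0.1519]
tool_rot: [2.215, -2.223, -0.002]
ft_force: [1.1, 0.0, -0.8]
grip_width: 0.294
```

```bash
python3 -c "
from m import *
go((.541,-.071,.15,-89.8),(.541,-.071,.075,-89.8))
"
```

```text
t 8.75 p [0.5454 0.0467 0.1519] ang -90.2 tilt [-0.0039 -0.0017] w 25.58 F [ 1.1  0.  -0.8]
(0.541, -0.071, 0.15, -89.8) -> [0.3922, 0.0133, 0.007] -0.0022 mm 118
(0.541, -0.071, 0.075, -89.8) -> [0.3918, 0.0123, 0.257] -0.0022 mm 141
```

{"api": "drive_tool", "payload": {
  "rows": [
    [[0.13, 0.005, 0, 0, 255], [0.26, 0.01, 0, -0.002, 255], [0.39, 0.014, 0, -0.002, 255], [0.39, 0.014, 0.1, -0.002, 255], [0.39, 0.014, 0.2, -0.002, 255], [0.39, 0.014, 0.26, -0.002, 255], [0.39, 0.014, 0.26, -0.002, 255], [0.39, 0.014, 0.26, -0.002, 255]]
  ]
}}

```text
time: 9.75
position: [0.5436, -0.0659, 0.0768]
tool_rot: [-2.231, 2.21, -0.001]
ft_force: [-1.4, -0.8, -0.6]
grip_width: 0.295
```

```bash
python3 -c "
from m import *
go((.541,-.071,.032,-89.8))
from h import *
for n,b,f in(('top',(215,130,335,215),6),('scene',(270,130,410,270),5)):
    im=ctrl.get_image(n)['img'];crop(im,b[0],b[1],b[2],b[3],f,f'pics/h3_{n}.png')
"
```

```text
t 9.75 p [ 0.5436 -0.0659  0.0768] ang -89.46 tilt [ 0.0012 -0.    ] w 25.7 F [-1.4 -0.8 -0.6]
(0.541, -0.071, 0.032, -89.8) -> [0.0171, 0.0089, 0.1493] 0.0019 mm 45
```

View pics/h3_top.png

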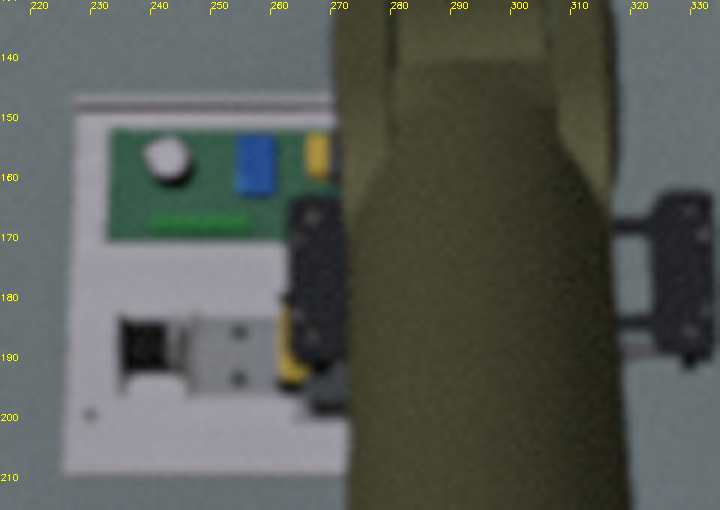

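View pics/h3_scene.png

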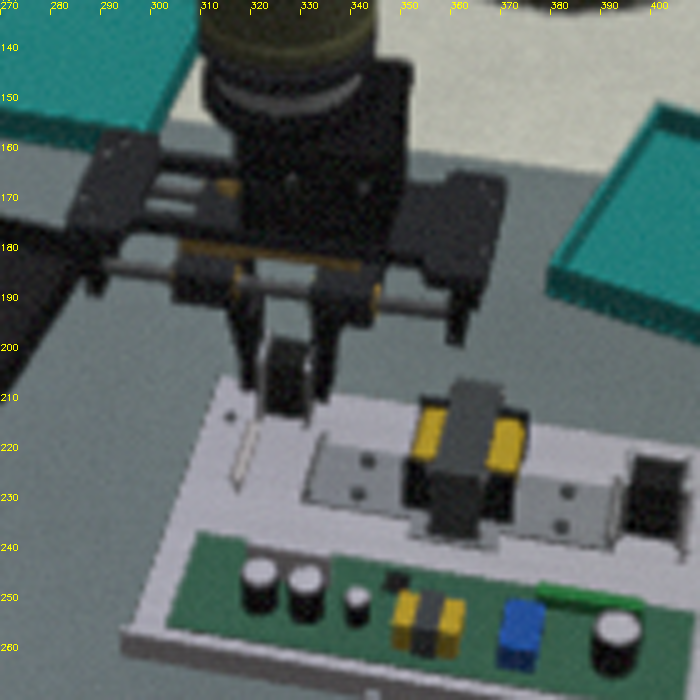

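```bash
python3 -c "
from h import *
for p in [(320.3,211.8),(331,215)]: print(px2w('scene',*p,.0468).round(4))
for p in [(320.3,211.8),(331,215)]: print(px2w('scene',*p,.050).round(4))
#  filled buffer near bottom & near top corners
for p in [(396.5,220.5),(407,222)]: print('far top',px2w('scene',*p,.043).round(4))
for x in(.536,.541,.546,.55): print(x,w2px('scene',[[x+.021,-.0865,.013],[x-.021,-.0865,.013],[x+.021,-.0555,.003],[x-.021,-.0555,.013],[x-.021,.0975,.013],[x+.021,.0975,.003]]).round(1).tolist())
"
python3 - <<'E'
import cv2,sys
sys.path.insert(0,'.')
from h import *
s=cv2.imread("pics/scene0.png");crop(s,305,205,345,240,16,"pics/lips.png")
E
```

```text
[ 0.548  -0.0822  0.0468]
[ 0.5533 -0.0546  0.0468]
[ 0.5512 -0.0814  0.05  ]
[ 0.5566 -0.0539  0.05  ]
far top [0.5346 0.1014 0.043 ]
far top [0.5344 0.1265 0.043 ]
0.536 [[317.9, 223.9], [321.7, 212.4], [330.2, 228.7], [333.8, 214.2], [394.6, 223.4], [392.2, 238.4]]
0.541 [[317.5, 225.4], [321.3, 213.7], [329.8, 230.1], [333.3, 215.6], [394.4, 224.8], [392.0, 239.9]]
0.546 [[317.0, 226.8], [320.8, 215.1], [329.4, 231.6], [332.9, 216.9], [394.1, 226.3], [391.7, 241.4]]
0.55 [[316.6, 227.9], [320.5, 216.2], [329.0, 232.7], [332.6, 218.0], [393.9, 227.4], [391.5, 242.6]]
```

View pics/lips.png

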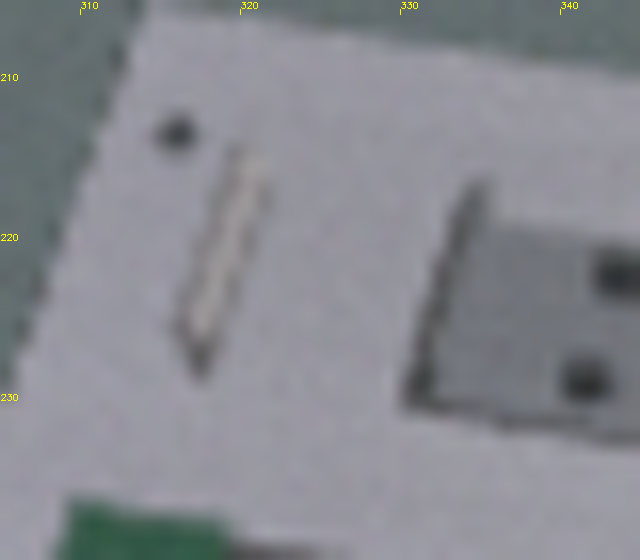

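The picture shows the buffer (bottom corners at (320,212) and (331,215)) over the lips. It needs about +2.5 mm in x and -4 mm in y. I'll lower it to just at the flares and check the force.

{"api": "drive_tool", "payload": {
  "rows": [
    [[0.0133, -0.0083, 0.0, 0.002, 255], [0.0133, -0.0083, 0.05, 0.002, 255], [0.0133, -0.0083, 0.1, 0.002, 255], [0.0133, -0.0083, 0.105, 0.002, 255], [0.0133, -0.0083, 0.105, 0.002, 255], [0.0133, -0.0083, 0.105, 0.002, 255]]
  ]
}}

```text
time: 10.6
position: [0.5457, -0.0702, 0.0449]
tool_rot: [-2.224, 2.218, -0.001]
ft_force: [-0.2, 0.7, -1.4]
grip_width: 0.29
```

```bash
python3 -c "
from m import *
go((.546,-.070,.033,-89.8))
from h import *
for n,b,f in(('scene',(290,180,350,250),9),):
    im=ctrl.get_image(n)['img'];crop(im,b[0],b[1],b[2],b[3],f,f'pics/h4_{n}.png')
"
```

```text
t 10.6 p [ 0.5457 -0.0702  0.0449] ang -89.86 tilt [ 0.0007 -0.0001] w 25.26 F [-0.2  0.7 -1.4]
(0.546, -0.07, 0.033, -89.8) -> [-0.0008, -0.001, 0.0396] -0.0003 mm 12
```

View pics/h4_scene.png

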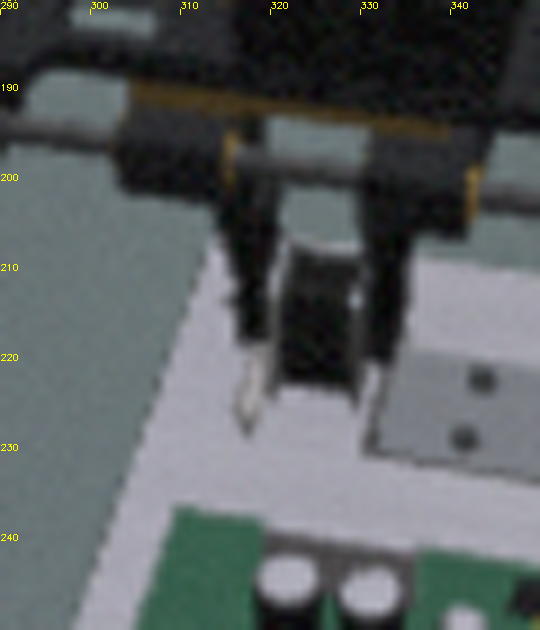

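Centred: the plate bottoms at (320,224) and (329,225) lie between the lips at (317,227) and (331,229). Now I lower the rest slowly.

{"api": "drive_tool", "payload": {
  "rows": [
    [[0, 0, 0.01, 0, 255], [0, 0, 0.02, 0, 255], [0, 0, 0.025, 0, 255], [0, 0, 0.03, 0, 255], [0, 0, 0.033, 0, 255], [0, 0, 0.033, 0, 255]]
  ]
}}

```text
time: 11.4
position: [0.5453, -0.0703, 0.0346]
tool_rot: [2.224, -2.219, -0.0]
ft_force: [-0.8, 0.6, -0.9]
grip_width: 0.291
```

```bash
python3 -c "
from m import *
go((.546,-.070,.033,-89.8))
"
```

```text
t 11.4 p [ 0.5453 -0.0703  0.0346] ang -89.86 tilt [-0.0001 -0.0001] w 25.34 F [-0.8  0.6 -0.9]
(0.546, -0.07, 0.033, -89.8) -> [-0.001, -0.0024, 0.0053] -0.0003 mm 2
```

{"api": "drive_tool", "payload": {
  "rows": [
    [[0, 0, 0.003, 0, 255], [0, 0, 0.006, 0, 255], [0, 0, 0.006, 0, 255]]
  ]
}}

```text
time: 11.78
position: [0.5454, -0.0703, 0.033]
tool_rot: [2.224, -2.219, 0.0]
ft_force: [-1.0, 0.4, 1.1]
grip_width: 0.293
```

{"api": "drive_tool", "payload": {
  "rows": [
    [[0, 0, 0.002, 0, 255], [0, 0, 0.004, 0, 255], [0, 0, 0.004, 0, 255]]
  ]
}}

```text
time: 12.15
position: [0.5454, -0.0703, 0.0329]
tool_rot: [2.224, -2.218, 0.001]
ft_force: [-3.7, -0.4, 10.1]
grip_width: 0.294
```

```bash
python3 -c "
from m import *
go((.546,-.070,.033,-89.8))
from h import *
for n,b,f in(('scene',(290,180,350,250),9),):
    im=ctrl.get_image(n)['img'];crop(im,b[0],b[1],b[2],b[3],f,f'pics/h5_{n}.png')
"
```

```text
t 12.15 p [ 0.5454 -0.0703  0.0329] ang -89.86 tilt [-0.0001 -0.0007] w 25.62 F [-3.7 -0.4 10.1]
(0.546, -0.07, 0.033, -89.8) -> [-0.0011, -0.0019, -0.0003] -0.0003 mm 1
```

View pics/h5_scene.png

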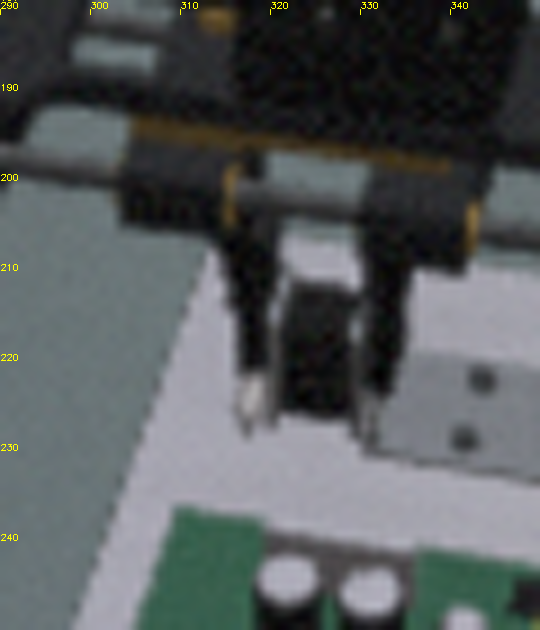

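It touched the floor at TCP z = 0.033, exactly as expected, with 10 N of contact. I open the jaws, then rise.

{"api": "drive_tool", "payload": {
  "rows": [
    [[0, 0, 0, 0, 170], [0, 0, 0, 0, 140], [0, 0, 0, 0, 110], [0, 0, 0, 0, 90], [0, 0, 0, 0, 90], [0, 0, 0, 0, 90], [0, 0, -0.1, 0, 90], [0, 0, -0.25, 0, 90], [0, 0, -0.4, 0, 90], [0, 0, -0.45, 0, 60]]
  ]
}}

```text
time: 13.45
position: [0.547, -0.0703, 0.1698]
tool_rot: [-2.222, 2.217, -0.007]
ft_force: [0.0, -0.4, -0.1]
grip_width: 0.701
```

```bash
python3 -c "
from m import *
go((.5611,.3407,.17,-81.75),(.513,.335,.17,-81.75))
from h import *
for n,b,f in(('scene',(290,180,430,260),5),):
    im=ctrl.get_image(n)['img'];crop(im,b[0],b[1],b[2],b[3],f,f'pics/h6_{n}.png')
"
```

```text
t 13.45 p [ 0.547  -0.0703  0.1698] ang -89.86 tilt [ 0.005  -0.0012] w 61.01 F [ 0.  -0.4 -0.1]
(0.5611, 0.3407, 0.17, -81.75) -> [-1.3699, -0.0503, -0.0021] -0.0451 mm 411
(0.513, 0.335, 0.17, -81.75) -> [-1.3513, 0.11, -0.0029] -0.0451 mm 407
```

View pics/h6_scene.png

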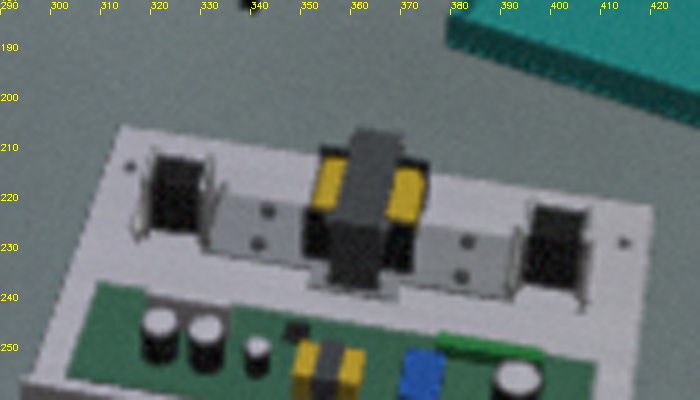

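The buffer stands between the lips at (327,195→228), as low as its neighbour at (398,240). I'll measure its x offset from the top view once the arm is clear. Next, the hard buffers, bay 2 first.

{"api": "drive_tool", "payload": {
  "rows": [
    [[-0.2, 0.016, 0, -0.02, 30], [-0.4, 0.033, 0, -0.045, 0], [-0.6, 0.05, 0, -0.045, 0], [-0.8, 0.066, 0, -0.045, 0], [-0.98, 0.08, 0, -0.045, 0], [-0.98, 0.08, 0, -0.045, 0], [-0.98, 0.08, 0, -0.045, 0]]
  ]
}}

```text
time: 14.38
position: [0.52, 0.2228, 0.1651]
tool_rot: [2.374, -2.054, -0.001]
ft_force: [1.0, -0.7, -0.2]
grip_width: 0.999
```

```bash
python3 -c "
from m import *
go((.512,.335,.1,-81.75),(.512,.335,.034,-81.75))
from h import *
for n,b,f in(('top',(220,165,320,215),8),):
    im=ctrl.get_image(n)['img'];crop(im,b[0],b[1],b[2],b[3],f,f'pics/h7_{n}.png')
"
```

```text
t 14.38 p [0.52   0.2228 0.1651] ang -81.74 tilt [-0.0022 -0.0014] w 86.91 F [ 1.  -0.7 -0.2]
(0.512, 0.335, 0.1, -81.75) -> [-0.374, -0.0277, 0.2167] 0.0 mm 130
(0.512, 0.335, 0.034, -81.75) -> [-0.3743, -0.0282, 0.4367] 0.0 mm 173
```

View pics/h7_top.png

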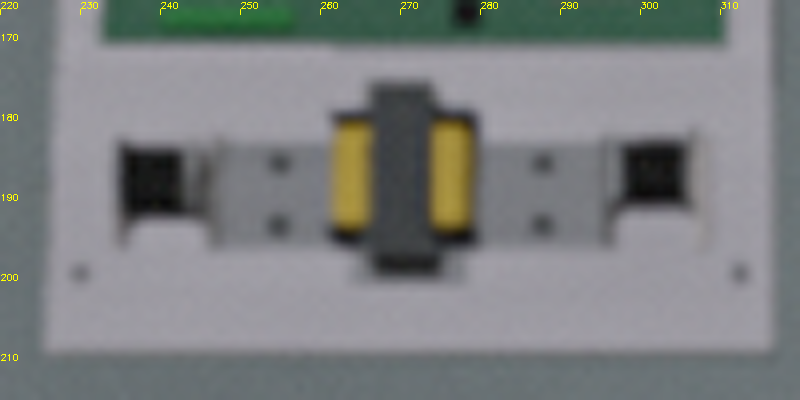

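In the top view the new buffer spans rows 183–191 and its neighbour 184–192, so they line up within about 3 mm. Now I pick up bay 2.

{"api": "drive_tool", "payload": {
  "rows": [
    [[-0.2, -0.014, 0.0, 0, 0], [-0.374, -0.028, 0.1, 0, 0], [-0.374, -0.028, 0.28, 0, 0], [-0.374, -0.028, 0.436, 0, 0], [-0.374, -0.028, 0.436, 0, 0], [-0.374, -0.028, 0.436, 0, 160], [-0.374, -0.028, 0.436, 0, 255], [-0.374, -0.028, 0.436, 0, 255], [-0.374, -0.028, 0.436, 0, 255], [-0.374, -0.028, 0.436, 0, 255], [-0.374, -0.028, 0.436, 0, 255]]
  ],
  "grip_force": 25
}}

```text
time: 15.8
position: [0.5128, 0.3359, 0.0358]
tool_rot: [2.375, -2.056, 0.0]
ft_force: [0.3, -0.2, -0.2]
grip_width: 0.401
```

{"api": "drive_tool", "payload": {
  "rows": [
    [[0, 0, 0, 0, 255], [0, 0, -0.1, 0, 255], [0, 0, -0.25, 0, 255], [0, 0, -0.4, 0, 255], [0, 0, -0.5, 0, 255], [0, 0, -0.5, 0, 255]]
  ]
}}

```text
time: 16.55
position: [0.514, 0.3371, 0.1884]
tool_rot: [-2.372, 2.053, -0.003]
ft_force: [0.2, -0.5, -0.6]
grip_width: 0.375
```

```bash
python3 -c "
from m import *
import numpy as np
c=np.mean([[.5669,-.2322],[.5524,-.3909],[.388,-.371],[.4041,-.2089]],0);print(c, np.degrees(np.arctan2(.0145,.1587)),np.degrees(np.arctan2(.0199,.1644)))
go((.53,.0,.18,-81.75))
from h import *
for p in [(238,166.5),(288.5,180),(258,219.5),(206,204)]: print(px2w('scene',*p,.024).round(4))
"
```

```text
[ 0.47785 -0.30075] 5.22046948292762 6.90185962136767
t 16.55 p [0.514  0.3371 0.1884] ang -81.76 tilt [0.0044 0.0023] w 32.59 F [ 0.2 -0.5 -0.6]
(0.53, 0.0, 0.18, -81.75) -> [1.1197, 0.1083, 0.0257] -0.0001 mm 338
[ 0.3955 -0.3535  0.024 ]
[ 0.4226 -0.199   0.024 ]
[ 0.5843 -0.2316  0.024 ]
[ 0.5594 -0.381   0.024 ]
```

```bash
python3 - <<'E'
from h import *
s=cv2.imread("pics/scene0.png");o=cv2.convertScaleAbs(s,alpha=2.2,beta=10);crop(o,195,155,300,230,7,"pics/bs.png")
s=cv2.imread("pics/top0.png");o=cv2.convertScaleAbs(s,alpha=2.2,beta=10);crop(o,340,170,420,245,7,"pics/bt.png")
E
```

```text
(no output)
```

View pics/bs.png

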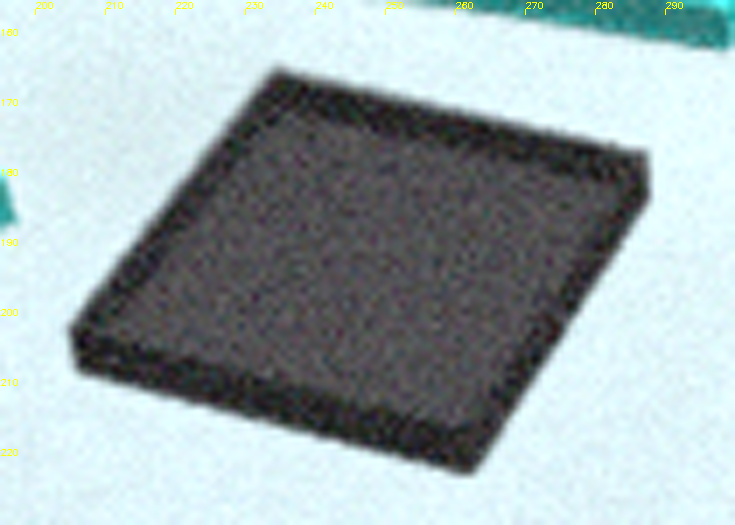

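View pics/bt.png

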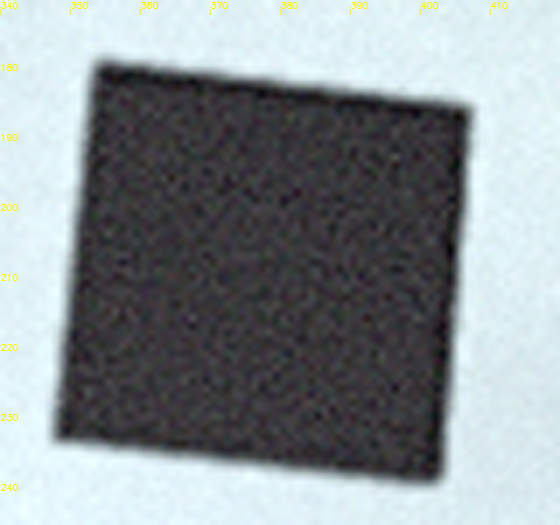

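```bash
python3 - <<'E'
from h import *
for n,l in(("scene",[(234,165),(287.5,177.3),(263.5,216.5),(205,202)]),("top",[(353.7,179.5),(407,185),(403,238.8),(348.3,233)])):
    q=np.array([px2w(n,*p,.024) for p in l]);print(q.round(4).tolist(),q.mean(0).round(4))
E
```

```text
[[0.3914, -0.367, 0.024], [0.4122, -0.2048, 0.024], [0.5713, -0.2215, 0.024], [0.5528, -0.3865, 0.024]] [ 0.4819 -0.295   0.024 ]
[[0.5669, -0.2283, 0.024], [0.5493, -0.3892, 0.024], [0.3871, -0.3694, 0.024], [0.4056, -0.2084, 0.024]] [ 0.4772 -0.2988  0.024 ]
```

{"api": "drive_tool", "payload": {
  "rows": [
    [[0.1, 0.009, 0, 0, 255], [0.28, 0.027, 0, 0, 255], [0.46, 0.044, 0, 0, 255], [0.64, 0.062, 0, 0, 255], [0.82, 0.08, 0, 0, 255], [0.98, 0.095, 0, 0, 255], [0.98, 0.095, 0, 0, 255]]
  ]
}}

```text
time: 17.42
position: [0.526, 0.035, 0.1838]
tool_rot: [2.363, -2.064, -0.001]
ft_force: [-0.0, 0.3, -1.3]
grip_width: 0.377
```

```bash
python3 -c "
from m import *
go((.5143,-.301,.18,-96.7))
"
```

```text
t 17.43 p [0.526  0.035  0.1838] ang -82.26 tilt [-0.0031 -0.0022] w 32.78 F [-0.   0.3 -1.3]
(0.5143, -0.301, 0.18, -96.7) -> [1.1046, 0.1895, 0.0154] 0.0802 mm 336
```

{"api": "drive_tool", "payload": {
  "rows": [
    [[0.15, 0.025, 0, 0.03, 255], [0.33, 0.05, 0, 0.08, 255], [0.51, 0.08, 0, 0.08, 255], [0.69, 0.11, 0, 0.08, 255], [0.87, 0.14, 0, 0.08, 255], [0.98, 0.165, 0, 0.08, 255], [0.98, 0.165, 0, 0.08, 255]]
  ]
}}

```text
time: 18.3
position: [0.5184, -0.2599, 0.1839]
tool_rot: [2.092, -2.342, -0.004]
ft_force: [0.7, 0.8, -2.0]
grip_width: 0.376
```

```bash
python3 -c "
from m import *
go((.5143,-.301,.18,-96.7),(.5143,-.301,.07,-96.7),(.5143,-.301,.037,-96.7))
"
```

```text
t 18.3 p [ 0.5184 -0.2599  0.1839] ang -96.45 tilt [-0.0027  0.0006] w 32.68 F [ 0.7  0.8 -2. ]
(0.5143, -0.301, 0.18, -96.7) -> [0.1377, -0.0017, 0.0128] 0.0014 mm 41
(0.5143, -0.301, 0.07, -96.7) -> [0.1378, -0.0027, 0.3795] 0.0014 mm 121
(0.5143, -0.301, 0.037, -96.7) -> [0.1378, -0.003, 0.4895] 0.0014 mm 153
```

{"api": "drive_tool", "payload": {
  "rows": [
    [[0.137, -0.002, 0, 0, 255], [0.137, -0.002, 0.18, 0, 255], [0.137, -0.002, 0.36, 0, 255], [0.137, -0.002, 0.44, 0, 255], [0.137, -0.002, 0.47, 0, 255], [0.137, -0.002, 0.47, 0, 255], [0.137, -0.002, 0.47, 0, 255]]
  ]
}}

```text
time: 19.18
position: [0.5173, -0.2982, 0.0463]
tool_rot: [-2.099, 2.336, -0.004]
ft_force: [0.1, -0.6, -0.3]
grip_width: 0.375
```

```bash
python3 -c "
from m import *
go((.5143,-.301,.036,-96.7))
from h import *
for n,b,f in(('scene',(180,100,330,230),5),):
    im=cv2.convertScaleAbs(ctrl.get_image(n)['img'],alpha=2);crop(im,b[0],b[1],b[2],b[3],f,f'pics/h8_{n}.png')
"
```

```text
t 19.18 p [ 0.5173 -0.2982  0.0463] ang -96.13 tilt [ 0.0023 -0.0012] w 32.64 F [ 0.1 -0.6 -0.3]
(0.5143, -0.301, 0.036, -96.7) -> [0.0104, 0.0091, 0.0345] 0.0032 mm 11
```

View pics/h8_scene.png

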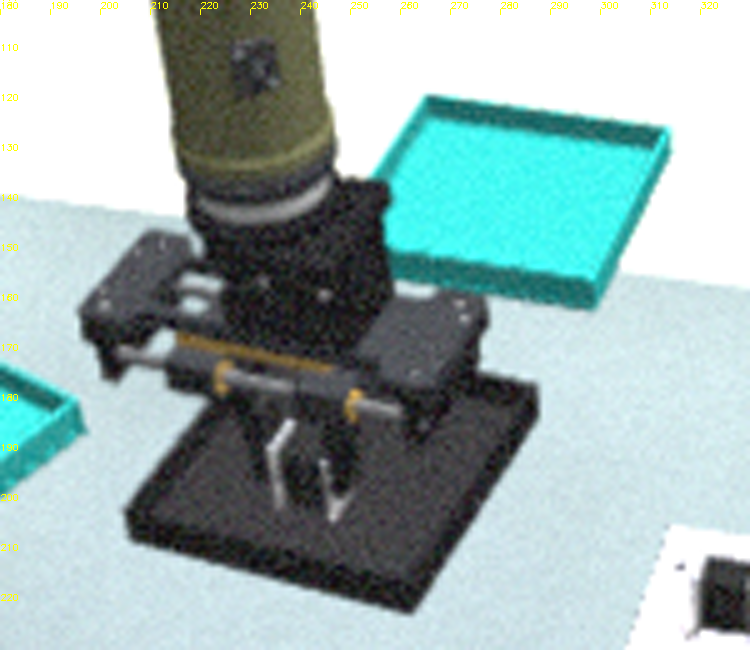

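Buffer over the near half of the black tray, plates at (235,195) and (246,197), clear of the walls. I lower it, release and rise.

{"api": "drive_tool", "payload": {
  "rows": [
    [[0.005, 0.005, 0.02, 0.003, 255], [0.005, 0.005, 0.033, 0.003, 255], [0.005, 0.005, 0.035, 0.003, 255], [0.005, 0.005, 0.035, 0.003, 255]]
  ]
}}

```text
time: 19.73
position: [0.5143, -0.3001, 0.0357]
tool_rot: [2.086, -2.348, 0.001]
ft_force: [-3.3, 1.3, 8.5]
grip_width: 0.381
```

{"api": "drive_tool", "payload": {
  "rows": [
    [[0, 0, 0, 0, 130], [0, 0, 0, 0, 90], [0, 0, 0, 0, 60], [0, 0, 0, 0, 60], [0, 0, -0.1, 0, 60], [0, 0, -0.25, 0, 60], [0, 0, -0.4, 0, 30], [0, 0, -0.5, 0, 0], [0, 0, -0.5, 0, 0]]
  ]
}}

```text
time: 20.85
position: [0.5161, -0.3002, 0.1873]
tool_rot: [-2.087, 2.346, -0.009]
ft_force: [0.2, -0.1, 0.6]
grip_width: 0.977
```

```bash
python3 -c "
from m import *
go((.53,.0,.18,-81.75))
from h import *
for n,b,f in(('scene',(180,100,330,230),5),):
    im=cv2.convertScaleAbs(ctrl.get_image(n)['img'],alpha=2);crop(im,b[0],b[1],b[2],b[3],f,f'pics/h9_{n}.png')
"
```

```text
t 20.85 p [ 0.5161 -0.3002  0.1873] ang -96.7 tilt [ 0.0049 -0.0032] w 85.01 F [ 0.2 -0.1  0.6]
(0.53, 0.0, 0.18, -81.75) -> [-0.9994, 0.0709, 0.0215] -0.0831 mm 301
```

View pics/h9_scene.png

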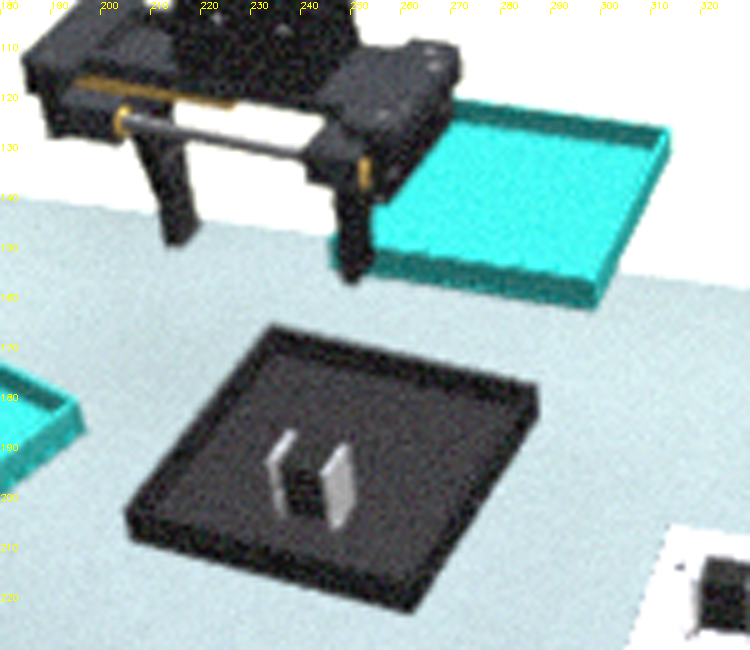

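The first hard buffer stands upright in the black tray at (241,195). Back for the one in bay 1.

{"api": "drive_tool", "payload": {
  "rows": [
    [[-0.15, 0.01, 0, -0.03, 0], [-0.33, 0.023, 0, -0.083, 0], [-0.51, 0.036, 0, -0.083, 0], [-0.69, 0.05, 0, -0.083, 0], [-0.87, 0.06, 0, -0.083, 0], [-0.99, 0.07, 0, -0.083, 0], [-0.99, 0.07, 0, -0.083, 0]]
  ]
}}

```text
time: 21.78
position: [0.5271, 0.002, 0.1828]
tool_rot: [2.382, -2.048, -0.004]
ft_force: [-0.2, -1.3, -0.8]
grip_width: 0.999
```

```bash
python3 -c "
from m import *
go((.4625,.328,.18,-81.75))
"
```

```text
t 21.77 p [0.5271 0.002  0.1828] ang -81.38 tilt [-0.0025  0.0015] w 86.93 F [-0.2 -1.3 -0.8]
(0.4625, 0.328, 0.18, -81.75) -> [-1.1067, 0.0501, 0.0116] 0.0021 mm 332
```

{"api": "drive_tool", "payload": {
  "rows": [
    [[-0.15, 0.01, 0, 0, 0], [-0.33, 0.018, 0, 0, 0], [-0.51, 0.026, 0, 0.002, 0], [-0.69, 0.034, 0, 0.002, 0], [-0.87, 0.042, 0, 0.002, 0], [-0.99, 0.045, 0, 0.002, 0], [-0.99, 0.045, 0, 0.002, 0], [-0.99, 0.045, 0, 0.002, 0]]
  ]
}}

```text
time: 22.78
position: [0.4728, 0.2878, 0.1831]
tool_rot: [2.365, -2.064, 0.0]
ft_force: [0.2, -0.4, -0.9]
grip_width: 1.0
```

```bash
python3 -c "
from m import *
go((.4625,.328,.035,-81.75))
"
```

```text
t 22.77 p [0.4728 0.2878 0.1831] ang -82.23 tilt [-0.0015 -0.0019] w 86.97 F [ 0.2 -0.4 -0.9]
(0.4625, 0.328, 0.035, -81.75) -> [-0.1382, 0.015, 0.4934] -0.0027 mm 154
```

{"api": "drive_tool", "payload": {
  "rows": [
    [[-0.138, 0.015, 0, -0.002, 0], [-0.138, 0.015, 0.18, -0.002, 0], [-0.138, 0.015, 0.36, -0.002, 0], [-0.138, 0.015, 0.49, -0.002, 0], [-0.138, 0.015, 0.49, -0.002, 0], [-0.138, 0.015, 0.49, -0.002, 160], [-0.138, 0.015, 0.49, -0.002, 255], [-0.138, 0.015, 0.49, -0.002, 255], [-0.138, 0.015, 0.49, -0.002, 255], [-0.138, 0.015, 0.49, -0.002, 255], [-0.138, 0.015, 0.49, -0.002, 255], [-0.138, 0.015, 0.49, -0.002, 255]]
  ],
  "grip_force": 25
}}

```text
time: 24.28
position: [0.4622, 0.3302, 0.0373]
tool_rot: [2.375, -2.056, 0.0]
ft_force: [-0.9, -0.5, 1.1]
grip_width: 0.376
```

{"api": "drive_tool", "payload": {
  "rows": [
    [[0, 0, 0, 0, 255], [0, 0, -0.1, 0, 255], [0, 0, -0.25, 0, 255], [0, 0, -0.4, 0, 255], [0, 0, -0.5, 0, 255], [0, 0, -0.5, 0, 255]]
  ]
}}

```text
time: 25.02
position: [0.4633, 0.3316, 0.1896]
tool_rot: [-2.372, 2.053, -0.003]
ft_force: [-0.4, 0.2, -1.5]
grip_width: 0.379
```

```bash
python3 -c "
from m import *
go((.52,.0,.18,-81.75))
"
```

```text
t 25.02 p [0.4633 0.3316 0.1896] ang -81.76 tilt [0.0043 0.0023] w 32.94 F [-0.4  0.2 -1.5]
(0.52, 0.0, 0.18, -81.75) -> [1.1211, -0.0284, 0.0303] -0.0 mm 337
```

Bay 1 holds at 32.9 mm, so it is also hard. I carry it over.

{"api": "drive_tool", "payload": {
  "rows": [
    [[0.1, -0.003, 0, 0, 255], [0.28, -0.008, 0, 0, 255], [0.46, -0.013, 0, 0, 255], [0.64, -0.018, 0, 0, 255], [0.82, -0.023, 0, 0, 255], [0.98, -0.026, 0, 0, 255], [0.98, -0.026, 0, 0, 255]]
  ]
}}

```text
time: 25.9
position: [0.5116, 0.0351, 0.1853]
tool_rot: [2.364, -2.064, -0.002]
ft_force: [0.3, 1.1, -0.2]
grip_width: 0.373
```

```bash
python3 -c "
from m import *
go((.4447,-.293,.18,-96.7))
"
```

```text
t 25.9 p [0.5116 0.0351 0.1853] ang -82.25 tilt [-0.003  -0.0016] w 32.48 F [ 0.3  1.1 -0.2]
(0.4447, -0.293, 0.18, -96.7) -> [1.0535, 0.3683, 0.02] 0.0803 mm 335
```

{"api": "drive_tool", "payload": {
  "rows": [
    [[0.15, 0.05, 0, 0.03, 255], [0.32, 0.11, 0, 0.08, 255], [0.49, 0.17, 0, 0.08, 255], [0.66, 0.23, 0, 0.08, 255], [0.83, 0.29, 0, 0.08, 255], [0.98, 0.345, 0, 0.08, 255], [0.98, 0.345, 0, 0.08, 255]]
  ]
}}

```text
time: 26.78
position: [0.4497, -0.2685, 0.1856]
tool_rot: [2.09, -2.343, -0.003]
ft_force: [1.2, 0.9, -0.5]
grip_width: 0.375
```

```bash
python3 -c "
from m import *
go((.4447,-.293,.047,-96.7))
"
```

```text
t 26.77 p [ 0.4497 -0.2685  0.1856] ang -96.52 tilt [-0.0025  0.0004] w 32.59 F [ 1.2  0.9 -0.5]
(0.4447, -0.293, 0.047, -96.7) -> [0.0832, 0.0062, 0.462] 0.001 mm 141
```

{"api": "drive_tool", "payload": {
  "rows": [
    [[0.083, 0.006, 0, 0, 255], [0.083, 0.006, 0.18, 0, 255], [0.083, 0.006, 0.36, 0, 255], [0.083, 0.006, 0.44, 0, 255], [0.083, 0.006, 0.46, 0, 255], [0.083, 0.006, 0.46, 0, 255], [0.083, 0.006, 0.46, 0, 255]]
  ]
}}

```text
time: 27.65
position: [0.4485, -0.29, 0.0508]
tool_rot: [-2.099, 2.337, -0.004]
ft_force: [-0.1, 0.1, -0.6]
grip_width: 0.377
```

```bash
python3 -c "
from m import *
go((.4447,-.293,.037,-96.7))
"
```

```text
t 27.65 p [ 0.4485 -0.29    0.0508] ang -96.13 tilt [ 0.0022 -0.0015] w 32.84 F [-0.1  0.1 -0.6]
(0.4447, -0.293, 0.037, -96.7) -> [0.0112, 0.0116, 0.0459] 0.0032 mm 15
```

{"api": "drive_tool", "payload": {
  "rows": [
    [[0.005, 0.006, 0.02, 0.003, 255], [0.005, 0.006, 0.038, 0.003, 255], [0.005, 0.006, 0.043, 0.003, 255], [0.005, 0.006, 0.045, 0.003, 255], [0.005, 0.006, 0.045, 0.003, 255]]
  ]
}}

```text
time: 28.28
position: [0.4452, -0.2915, 0.0372]
tool_rot: [2.087, -2.347, 0.0]
ft_force: [-4.1, 1.6, 10.2]
grip_width: 0.375
```

In contact with the tray floor (10 N). Release, rise, and move clear for the last look.

{"api": "drive_tool", "payload": {
  "rows": [
    [[0, 0, 0, 0, 130], [0, 0, 0, 0, 90], [0, 0, 0, 0, 60], [0, 0, 0, 0, 60], [0, 0, -0.1, 0, 60], [0, 0, -0.25, 0, 60], [0, 0, -0.4, 0, 60], [0, 0, -0.58, 0, 60], [0, 0, -0.7, 0, 60], [0.2, 0, -0.7, 0, 60], [0.4, 0, -0.7, 0, 60], [0.6, 0, -0.7, 0, 60], [0.75, 0, -0.7, 0, 60], [0.75, 0, -0.7, 0, 60], [0.75, 0, -0.7, 0, 60]]
  ]
}}

```text
time: 30.15
position: [0.4195, -0.5138, 0.2453]
tool_rot: [-2.088, 2.346, 0.002]
ft_force: [0.5, 0.7, 0.1]
grip_width: 0.768
```

```bash
python3 -c "
from m import *
go((.4447,-.293,.037,-96.7))
from h import *
im=ctrl.get_image('scene')['img'];cv2.imwrite('pics/end_scene.png',im);crop(cv2.convertScaleAbs(im,alpha=1.5),190,150,440,290,3,'pics/endc_scene.png')
im=ctrl.get_image('top')['img'];cv2.imwrite('pics/end_top.png',im);crop(cv2.convertScaleAbs(im,alpha=1.5),220,140,420,245,4,'pics/endc_top.png')
"
```

```text
t 30.15 p [ 0.4195 -0.5138  0.2453] ang -96.67 tilt [0.     0.0015] w 66.8 F [0.5 0.7 0.1]
(0.4447, -0.293, 0.037, -96.7) -> [-0.7396, 0.0019, 0.6955] 0.0002 mm 305
```

View pics/endc_scene.png

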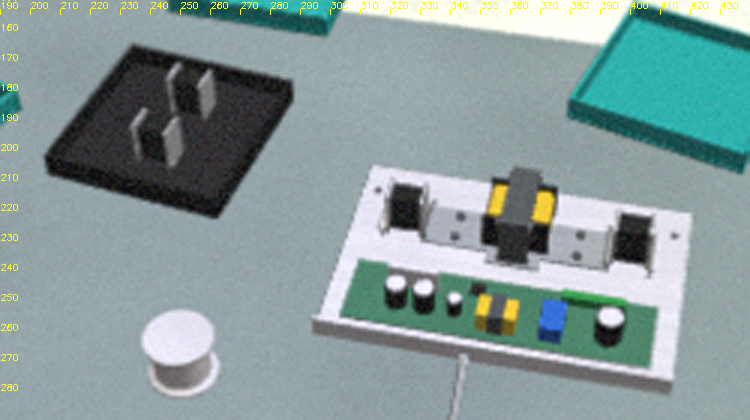

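View pics/endc_top.png

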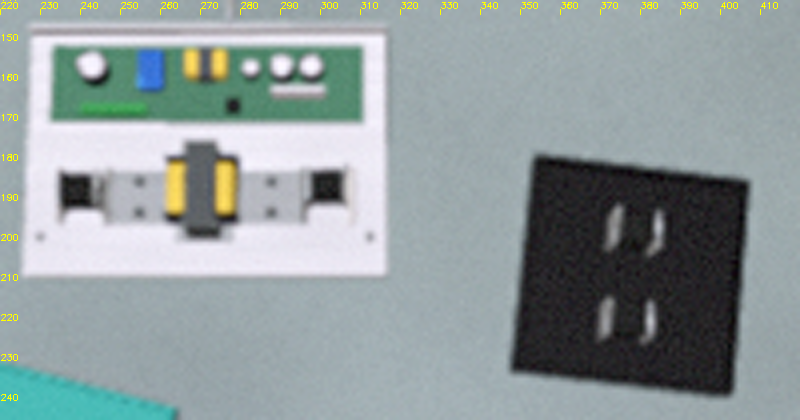

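View pics/end_scene.png

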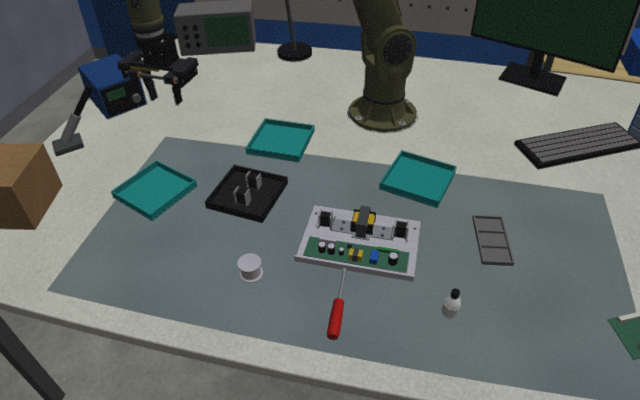

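The final pictures show both hard buffers upright in the black tray at scene (241,195) and (253,180), and the grey tray empty. The soft one sits between its lips at (326,218). The screwdriver, bottle and reel are where they were. I hand the job in.

```bash
python3 -c "
from bench import ctrl
print(ctrl.close_job())"
```

```text
the job is handed in; nothing more can be done
None
```

The soft buffer is seated in the empty place, both hardened ones are in the black scrap tray, and the job is handed in at about 30 s.

- **Finding it:** pinched at 20 N, bay 2 closed to about 33 mm (hard) and bay 3 (+x end) to 26.9 mm (soft). I felt bay 1 only when I picked it up for scrap at 25 N, where it also held at 32.9 mm (hard).
- **Seating:** I pinched the soft buffer to about 25.5 mm at 25 N and lowered it between the lips. It touched the chassis floor at the tool height expected for fully down, with about 10 N of contact, and I let go.
- **Scrap:** the two hard buffers stand upright side by side in the black tray.
- **Last pictures:** the grey tray is empty, the new buffer stands as low as its neighbour, and the screwdriver, bottle and reel have not visibly moved. The arm is clear of everything.
- **One disagreement:** the two cameras differ on where the new buffer sits along x compared with its neighbour. The top view puts it about 3 mm to +x, the scene view about 4 mm to -x. I left it, since either way it is within the 42 mm lips.

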